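Refit the sweep arm and bayonet collar on the vegetable machine

ROBOT

A 6-joint arm with a two-finger parallel gripper is mounted at the origin on the work surface. World frame = base frame: x ahead of the robot, y to its left, z up, the work surface at z = 0. Lengths are in m, angles in rad, forces in N, time in s.
With the tool pointing down it reaches from about 0.225 to 0.875 m from the base axis. Payload 3.4 kg.
Tool frame: the origin (TCP) lies at the very end of the fingers, on their centre line; the grasp point (between the pads) lies 19 mm behind it; z points along the fingers, y is the direction in which the jaws open and shut (so a half turn about z gives the same grasp; the last joint's range is limited). The gripper opens to 85 mm and grips with 20 to 120 N. Pads are 22 mm wide; open, the fingers measure 114 mm over their backs; the gripper's body (76 mm by 85 mm) begins 54 mm behind the grasp point. The pads swing forward as they close: fully open they stand 13 mm farther back than shut.
Start: joints at [1.027, 0.276, 1.505, -0, 1.361, -0.121], TCP at [0.236, 0.524, 0.231] pointing down, gripper open.
Joint ranges: [-2.89, 2.89], [-0.75, 2.08], [0.22, 2.7], [-1.18, 4.32], [0.11, 2.71], [-2.7, 2.7]. Speed limits (rad/s): [2.57, 2.57, 3.14, 3.14, 3.14, 3.14].

INTERFACE

Orientations are given as a unit quaternion [w, x, y, z].
In Python, from rig import telemetry, optics, order gives the robot as it stands.
- The arm moves only by the shell command python3 -m creep 'ROWS' [FORCE]. ROWS is a JSON object of lists of equal length, an entry for each row: "slide": the shift along the world's x, y, z normalised to -1 to 1, where 1 is 0.15 m, a list of three; "twist": the turn, a rotation vector about the world's x, y, z normalised to -1 to 1, where 1 is 360 degrees, a list of three; "fingers": the gripper's target within -1 to 1 (fully open at 1, half-way at 0, shut at -1). A call has 1 to 20 rows; each row is the pose to reach, as a shift and turn from the pose commanded when the call began, turning the shorter way round; what a row does not reach only later rows make up. A row lasts 1/10 s, in which the tool goes at most 50 mm and 8.59 degrees, less where a joint would pass 70% of its speed; a pose out of reach is approached as far as the arm can. A call with a number of a shift or a turn outside -1 to 1 is refused whole. A call with a gripper value outside its range is refused whole. The fingers move at their own pace and stop on an object; FORCE is the grip in N (left out, the last holds). Time passes only in rows, so rows that repeat a pose let the fingers close. It gives the time, the measured TCP pose, the force and the opening at its end, in the units of the state.
- telemetry.get_state(): the state, without advancing time (a new reading comes with each control period).
- optics.get_image(name): name is "side" or "top"; returns a dict with "img" (480x640x3 uint8, blue, green, red), "depth" (480x640 float32, m along the optical axis (not along the pixel's ray), 0 where there is no reading), "fovy" (degrees; the focal length in pixels is half the picture's height over the tangent of half this angle, whatever the lens; pixels are square), "cx", "cy" (the principal point, pixels), "dist" ([k1, k2, p1, p2, k3] as OpenCV has them; the pictures are not rectified), "world_from_camera" (4x4, takes a point from camera to world coordinates). Camera axes: x right, y down, z forward; pixel columns grow to the right and rows downward; lengths in m; the calibration is good to about 2 mm. A picture is of the moment at which its call begins.
- order.sign_off(): hands the job in, once; it reports no verdict.
The state is a dict: "clock": time; "qpos": joint angles; "qd": joint speeds; "effort": joint torques, N m; "position": TCP position; "ee_rot": TCP orientation; "contact_force": force on the tool from outside, world axes, zero at the start; "moment": the same for the moment, N m; "width": finger opening in m.
Only numpy, scipy, OpenCV 4.12 (cv2) and the standard library are available. Lean on these libraries where they do the work, as an engineer would, in place of code of your own. Each camera call takes 0.05 s, during which the arm holds its last target.

TASK

Put the washed vegetable machine back together: lay the flat sweep arm in its slot on the drive base, longer end towards the spindle, and let go of it. Then set the knurled collar over the spindle and turn it until its hidden keyways drop over the spindle's lugs, and push it down fully home against its spring. Finish while still holding it down there, without letting go, and leave the other kitchen things alone.

Things in the scene. Friction and masses are not known exactly. Their poses are not given: they have to be found in the camera images.
- vane (a point): Middle of the sweep arm's grip vane, 27 mm above the arm's underside. The arm: loose dark steel flat bar 120 x 24 x 7 mm, 0.2 kg, lying flat on the table; the vane is an upright fin on it, 32 mm long (along the bar), 10 mm thick, top 47 mm above the underside. x runs along the bar to its longer end, 75 mm from here; the shorter end is 45 mm from here. y across the vane, z up.
- collar_center (a point): Centre of the loose black knurled collar, on its axis, 22 mm above its underside, z up. It stands upright on the table, keyed side already down. Knurled body 58 mm in diameter, 44 mm tall in all, with a flange at the bottom 84 mm in diameter, 8 mm thick. Bore right through, 31 mm in diameter. 0.2 kg.
- collar_bottom (a point): Centre of the collar's underside. Three equal keyways, 120 degrees apart, are cut into the bore from here, 18 mm deep. They cannot be seen from above, nothing outside marks them, and their direction about the axis is not told.
- slot_mid (a point): Point on the slot's floor right below where the middle of the vane belongs; on top of the drive base (fixed white box 270 x 180 mm, top 70 mm above the table). x points along the slot to the spindle axis, 106 mm away; z up. Slot 30 mm wide between rails 6 mm high, 12 mm wide; its ends are a 6 mm high bar 51 mm outward and the round boss 78 mm inward: the arm has 3 mm play each side, 4 mm along.
- spindle_home (a point): Point on the spindle axis, on the flat top of the boss (56 mm in diameter, 9 mm above the base's top), z up. The collar's underside rests here when fully home, its centre 22 mm above. Three fixed lugs 120 degrees apart stick out of the spindle to 21 mm from the axis, 6 mm wide, 6.5 to 13.5 mm above this point; their direction differs each time and is not told by this point.
- spindle_top (a point): Top of the fixed upright steel spindle, 28 mm in diameter, 42 mm above spindle_home, tapered over the top 7 mm. A collar out of line rides on the lugs, underside 13.5 mm above home, and turns freely either way; in line within about 0.08 rad it drops freely to 6 mm above home, then meets the spring ring. At most 120 degrees of turning is needed.
- spring_ring (a joint): Spring ring round the spindle's foot, pressed down by the collar, in m: 0 at rest (its top 6 mm above the boss), 0.006 with the collar fully home. It pushes up with about 4 N at rest and 8.5 N fully down, which lifts the collar again if it is let go.
- bowl: Bystander: loose steel bowl, 120 mm wide, 50 mm tall, at the far right; origin at the centre of its underside.
- veg_brush: Bystander: loose hand brush lying on the far left of the table; origin under its middle.
- tub: Bystander: loose white plastic pot with grey cap, 70 mm wide, 60 mm tall, at the left; origin at the centre of its underside.
Not all that is in view belongs to the job. There is more than one size of the part that bears vane; the job needs the middle-sized. What is shaped like the part that bears collar_center but orange is not meant.

How it is judged:
On the way:
1. the sweep arm lies flat in its slot and is let go, before the collar goes on (z of vane in the frame of slot_mid below 0.0295 m and x of vane in the frame of slot_mid between -0.009 and 0.009 m and y of vane in the frame of slot_mid between -0.005 and 0.005 m and angle between the x axis of vane and the x axis of slot_mid, either way round below 0.12 rad and angle between vane's own z axis and vertical below 0.05 rad and contact force between the fingers and sweep_arm below 0.1 N and horizontal distance between collar_center and spindle_home above 0.05 m), for 0.2 s.
At the end, for the whole second after the job is handed in: collar on the spindle (axis within 4 mm, upright within 0.06 rad), underside within 2.2 mm of the boss, spring ring pressed 4.2 mm or more, at rest, fingers bearing on it with over 2 N; sweep arm flat in its slot (vane within 9 mm along, 5 mm across, 0.12 rad) (horizontal distance between collar_center and spindle_home below 0.004 m and z of collar_center in the frame of spindle_home below 0.0242 m and angle between collar_center's own z axis and vertical below 0.06 rad and value of joint spring_ring above 0.0042 m and contact force between the fingers and collar above 2 N and linear speed of collar below 0.01 m/s and z of vane in the frame of slot_mid below 0.0295 m and x of vane in the frame of slot_mid between -0.009 and 0.009 m and y of vane in the frame of slot_mid between -0.005 and 0.005 m and angle between the x axis of vane and the x axis of slot_mid, either way round below 0.12 rad and angle between vane's own z axis and vertical below 0.05 rad); the arm keeps its last pose, push and grip.
It fails at once if a bystander was moved by more than 30 mm (distance of any of bowl, veg_brush, tub from where it was at the start of the episode above 0.03 m).
It also fails if it takes over 67 s, if anything falls off the work surface, if the arm or the gripper's body presses on something with over 40 N, if the wrist force passes 120 N, or if a joint passes its speed limit or range.

## Working session

There is one attempt and no reset: what is moved stays moved. The work goes in short steps, Python scripts to look and compute and a shell command to move; the robot and the scene stay as the last step left them, time stands still between calls to the robot, and variables do not carry over. Pictures are saved under pics/ and viewed, and the job is handed in when it is done.

```bash
mkdir -p pics; ls; cat > h.py <<'E'
import numpy as np,cv2,pickle
from rig import telemetry,optics,order
def snap(tag):
    d={}
    for n in("top","side"):
        o=optics.get_image(n); d[n]=o; cv2.imwrite(f"pics/{tag}_{n}.png",o["img"])
    pickle.dump(d,open(f"{tag}.pkl","wb")); return d
def load(tag): return pickle.load(open(f"{tag}.pkl","rb"))
def K(o):
    f=240/np.tan(np.radians(o["fovy"])/2); return np.array([[f,0,o["cx"]],[0,f,o["cy"]],[0,0,1]])
def ray(o,uv):
    n=cv2.undistortPoints(np.array(uv,float).reshape(-1,1,2),K(o),np.array(o["dist"],float)).reshape(-1,2)
    T=np.array(o["world_from_camera"]); d=np.c_[n,np.ones(len(n))]@T[:3,:3].T
    return T[:3,3],d
def plane(o,uv,z):
    c,d=ray(o,uv); return c+d*((z-c[2])/d[:,2])[:,None]
def proj(o,P):
    T=np.linalg.inv(np.array(o["world_from_camera"]));
    return cv2.projectPoints(np.array(P,float).reshape(-1,1,3),cv2.Rodrigues(T[:3,:3])[0],T[:3,3],K(o),np.array(o["dist"],float))[0].reshape(-1,2)
def cloud(o):
    v,u=np.mgrid[0:480,0:640]; c,d=ray(o,np.c_[u.ravel(),v.ravel()]); 
    P=c+d*o["depth"].reshape(-1,1); P[o["depth"].ravel()==0]=np.nan
    return P.reshape(480,640,3)
E
python3 - <<'E'
from h import *
d=snap("a")
for n in d: print(n,d[n]["fovy"],np.round(d[n]["world_from_camera"],3).tolist(),d[n]["dist"])
print(telemetry.get_state())
E
```

```text
pics
top 53.805085907067124 [[-0.015, -0.997, 0.079, 0.476], [-1.0, 0.014, -0.015, 0.063], [0.013, -0.079, -0.997, 1.165], [0.0, 0.0, 0.0, 1.0]] [-0.12572644  0.          0.          0.          0.        ]
side 48.47288023215455 [[-0.955, -0.142, 0.262, 0.318], [-0.298, 0.5, -0.813, 0.895], [-0.015, -0.854, -0.52, 0.654], [0.0, 0.0, 0.0, 1.0]] [-0.0278252  0.         0.         0.         0.       ]
{'clock': 0.1, 'qpos': array([ 1.02700313e+00,  2.76535406e-01,  1.50600420e+00,  2.06645670e-05,
        1.36070260e+00, -1.20991309e-01]), 'qd': array([-0.00044206, -0.00141867, -0.00321603, -0.00012672, -0.0004447 ,
       -0.00051144]), 'effort': array([ 4.18701370e-05, -4.17700052e+01, -2.46403813e+01, -6.48953915e-05,
        5.80147011e-03,  2.03774960e-05]), 'position': array([0.23568167, 0.52396593, 0.23052506]), 'ee_rot': array([-2.78678466e-04,  2.09831904e-01,  9.77737128e-01, -7.76332957e-04]), 'contact_force': array([-0.78942432,  0.30649228,  0.49131002]), 'moment': array([-0.01362019, -0.05213592, -0.02346235]), 'width': 0.08521218672008012}
```

```bash
python3 -m creep --help 2>&1 | head -20
```

```text
invalid input: not JSON, or not a number
```

View pics/a_top.png

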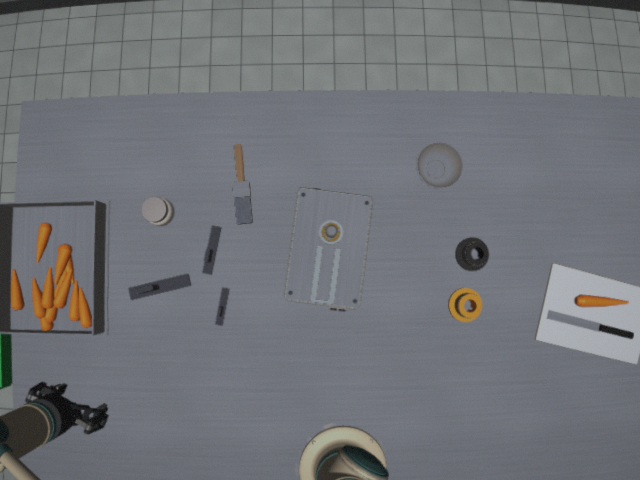

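View pics/a_side.png

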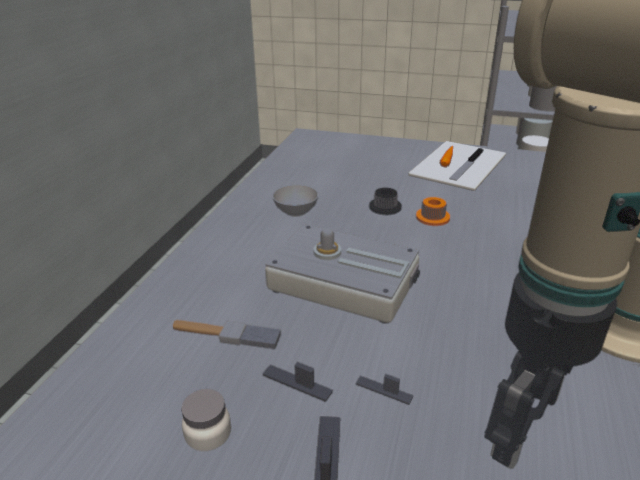

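The top view shows three bars: middle-sized at about (212,250), large at (160,287) and small at (222,307). The spindle is at (331,231) with the slot below it, the black collar is at (472,254), and the orange decoy is at (466,305). Next I'll measure them.

```bash
python3 - <<'E'
from h import *
d=load("a");o=d["top"];s=d["side"]
P=cloud(o);
print("table z",np.nanmedian(P[380:420,200:260,2]),"base top",np.nanmedian(P[265:280,295:300,2]))
g=cv2.cvtColor(o["img"],cv2.COLOR_BGR2GRAY)
for nm,(x0,x1,y0,y1) in dict(mid=(195,228,218,282),big=(120,198,265,306),small=(208,236,280,332)).items():
    m=((g[y0:y1,x0:x1]<75)*255).astype(np.uint8)
    c=max(cv2.findContours(m,0,2)[0],key=cv2.contourArea)[:,0]+[x0,y0]
    r=cv2.minAreaRect(plane(o,c,.007)[:,:2].astype(np.float32)); print(nm,r,cv2.boxPoints(r).tolist())
    H=P[y0:y1,x0:x1]; k=H[...,2]>.03; print(" vane top pts",k.sum(),np.nanmean(H[k],0),H[k][:,2].max() if k.any() else 0)
    if k.sum()>5:print(cv2.minAreaRect(H[k][:,:2].astype(np.float32)))
x0,x1,y0,y1=445,500,230,280
for lo,hi in((.036,.06),(.004,.014)):
    H=P[y0:y1,x0:x1];k=(H[...,2]>lo)&(H[...,2]<hi); q=H[k]; print("collar",k.sum(),q.mean(0),cv2.minEnclosingCircle(q[:,:2].astype(np.float32)))
H=P[205:250,310:355];k=H[...,2]>.105;q=H[k];print("spindle",q.mean(0),k.sum(),cv2.minEnclosingCircle(q[:,:2].astype(np.float32)))
cv2.imwrite("pics/z1.png",cv2.resize(o["img"][180:320,280:380],None,fx=4.2,fy=4.2,interpolation=2))
cv2.imwrite("pics/z2.png",cv2.resize(s["img"][220:320,260:430],None,fx=4.5,fy=4.5,interpolation=2))
cv2.imwrite("pics/z3.png",cv2.resize(o["img"][215:335,120:240],None,fx=4.5,fy=4.5,interpolation=2))
E
```

```text
table z -0.00029002542559797284 base top 0.06969161831918624
mid ((0.5394856929779053, 0.3146076500415802), (0.024969741702079773, 0.11612435430288315), 78.14512634277344) [[0.48009711503982544, 0.3143169581890106], [0.593744695186615, 0.29046115279197693], [0.5988742709159851, 0.3148983418941498], [0.48522669076919556, 0.33875414729118347]]
 vane top pts 61 [0.52382095 0.31644494 0.04398218] 0.050888313881104486
((0.5236552357673645, 0.31723552942276), (0.00907511543482542, 0.03126932680606842), 80.51795959472656)
big ((0.4502350687980652, 0.44417861104011536), (0.029007619246840477, 0.15484629571437836), 13.109882354736328) [[0.41854819655418396, 0.5162941217422485], [0.45367035269737244, 0.3654836118221283], [0.4819219410419464, 0.3720631003379822], [0.44679978489875793, 0.5228736400604248]]
 vane top pts 123 [0.44566737 0.46019958 0.05657113] 0.06561633388926524
((0.44565388560295105, 0.4631062150001526), (0.013316193595528603, 0.04222811385989189), 12.892744064331055)
small ((0.40087825059890747, 0.2877127230167389), (0.016379164531826973, 0.08972346037626266), 78.63207244873047) [[0.35528239607810974, 0.28852641582489014], [0.44324561953544617, 0.27084118127822876], [0.4464741051197052, 0.28689903020858765], [0.3585108816623688, 0.304584264755249]]
 vane top pts 33 [0.38922366 0.29017091 0.03511786] 0.03999050927618364
((0.38974446058273315, 0.2900804877281189), (0.0075631882064044476, 0.021874280646443367), 80.197265625)
collar 351 [ 0.51902914 -0.33088451  0.04288165] ((0.518661379814148, -0.3320156931877136), 0.030406074598431587)
collar 392 [ 0.51566499 -0.32224672  0.0075321 ] ((0.5138654708862305, -0.32963448762893677), 0.08622080832719803)
spindle [0.5716309  0.02237352 0.11810368] 122 ((0.5721518993377686, 0.022140590474009514), 0.013971609994769096)
```

View pics/z1.png

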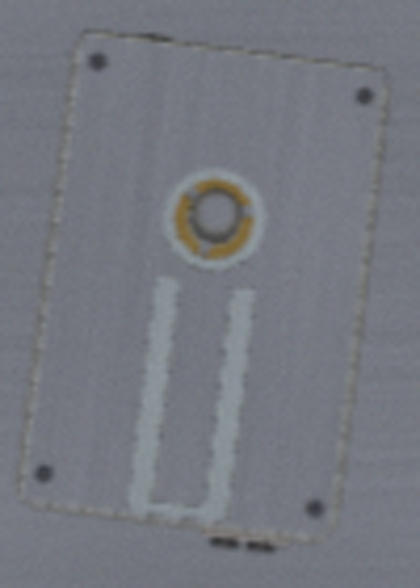

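View pics/z2.png

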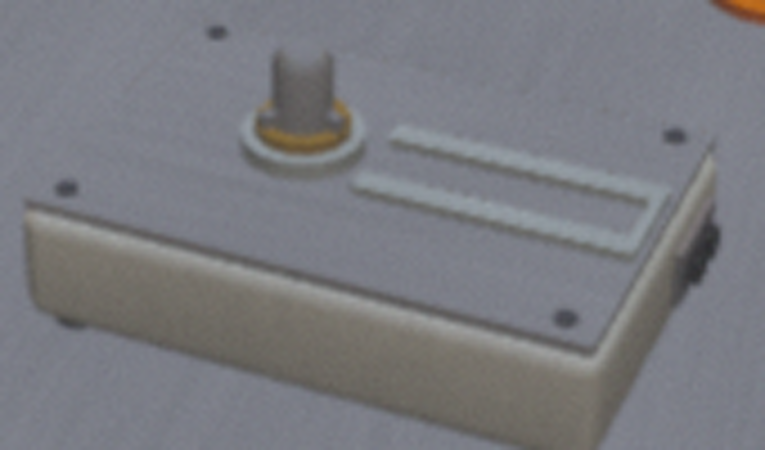

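View pics/z3.png

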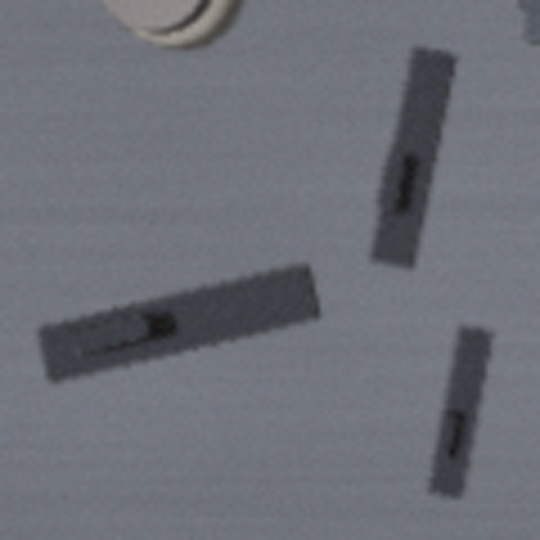

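```bash
python3 - <<'E'
from h import *
d=load("a");o=d["top"];s=d["side"]
def slot(o,box,lo):
    x0,x1,y0,y1=box; I=o["img"][y0:y1,x0:x1].astype(int); g=I.sum(2)/3
    return g
I=o["img"].astype(int)
g=I.sum(2)/3
print(np.percentile(g[250:300,310:340],[5,50,80,95,99]))
m=((g>135)*255).astype(np.uint8); m[:,:300]=0;m[:,360:]=0;m[:200]=0;m[306:]=0
n,l,st,ce=cv2.connectedComponentsWithStats(m)
for i in range(1,n):
    if st[i,4]>60:
        v,u=np.where(l==i); 
        q=plane(o,np.c_[u,v],.076)[:,:2].astype(np.float32); r=cv2.minAreaRect(q); print(st[i],r,cv2.boxPoints(r).round(4).tolist())
        q=plane(o,np.c_[u,v],.079)[:,:2].astype(np.float32); print("  circle",cv2.minEnclosingCircle(q))
# box outline corners via depth
P=cloud(o); k=((P[...,2]>.055)&(P[...,2]<.09)).astype(np.uint8); k[:,:280]=0;k[:,385:]=0;k[:180]=0;k[320:]=0
c=max(cv2.findContours(k,0,2)[0],key=cv2.contourArea)[:,0]
r=cv2.minAreaRect(plane(o,c,.07)[:,:2].astype(np.float32));print("box",r,cv2.boxPoints(r).round(4).tolist())
# holes
for n_ in("top","side"):
    print(n_)
# side spindle
Ps=cloud(s);k=(Ps[220:260,300:350,2]>.105)
q=Ps[220:260,300:350][k];print("side spindle",q.mean(0),k.sum(),q.max(0))
for nm,(x0,x1,y0,y1) in dict(vane=(290,320,355,390),collar=(365,405,180,215)).items():
    H=Ps[y0:y1,x0:x1];k=H[...,2]>(.042);q=H[k];print(nm,len(q),q.mean(0),cv2.minAreaRect(q[:,:2].astype(np.float32)),q[:,2].max())
E
```

```text
[117.66666667 122.66666667 142.33333333 145.33333333 147.33333333]
[319 220  25  24 135] ((0.5728837847709656, 0.02222687564790249), (0.05409342423081398, 0.05360287055373192), 70.69576263427734) [[0.5386000275611877, 0.00559999980032444], [0.5892000198364258, -0.012199999764561653], [0.6071000099182129, 0.03889999911189079], [0.5565000176429749, 0.05660000070929527]]
  circle ((0.5719525814056396, 0.022150671109557152), 0.028263436630368233)
[311 246  30  59 540] ((0.4732838571071625, 0.036473505198955536), (0.05340423062443733, 0.12934453785419464), 81.85310363769531) [[0.40549999475479126, 0.019200000911951065], [0.5335000157356262, 0.0008999999845400453], [0.541100025177002, 0.053700000047683716], [0.4129999876022339, 0.07209999859333038]]
  circle ((0.4743783175945282, 0.03636692836880684), 0.06770697981119156)
box ((0.5366751551628113, 0.027658261358737946), (0.1773204505443573, 0.26658475399017334), 81.82850646972656) [[0.3921000063419342, -0.041200000792741776], [0.656000018119812, -0.07900000363588333], [0.6812000274658203, 0.09650000184774399], [0.4172999858856201, 0.13439999520778656]]
top
side
side spindle [0.57403848 0.03102658 0.11515188] 142 [0.58860551 0.04170041 0.12310221]
vane 120 [0.52701894 0.32060759 0.04582726] ((0.5275971293449402, 0.3194473683834076), (0.010526739060878754, 0.032284773886203766), 77.97270202636719) 0.0495636441682874
collar 142 [ 0.5218613  -0.32683866  0.04379167] ((0.5222072601318359, -0.32963836193084717), (0.05747003108263016, 0.0587339848279953), 64.42981719970703) 0.048155971787315344
```

```bash
python3 -m creep '{"slide":[[0.3,-0.2,0],[0.6,-0.5,0],[0.9,-0.8,0],[1,-1,0],[1,-1,0],[1,-1,0],[1,-1,0]],"twist":[[0,0,0.01],[0,0,0.02],[0,0,0.0344],[0,0,0.0344],[0,0,0.0344],[0,0,0.0344],[0,0,0.0344]],"fingers":[-0.1,-0.1,-0.1,-0.1,-0.1,-0.1,-0.1]}' 40
python3 - <<'E'
from h import *
s=telemetry.get_state();print(s["clock"],s["position"],s["ee_rot"],s["qpos"],s["contact_force"])
print((np.array([.525,.3178,.013])-s["position"])/.15)
E
```

```text
clock: 0.8
position: [0.3853, 0.375, 0.2312]
ee_rot: [-0.001, 0.103, 0.995, 0.0]
contact_force: [0.0, 0.3, 0.1]
width: 0.0386
0.8 [0.38534151 0.37502407 0.2311504 ] [-6.06862897e-04  1.03406147e-01  9.94638931e-01  4.45056133e-04] [ 6.41392998e-01  2.19886591e-01  1.58312508e+00  1.51781717e-03
  1.33886999e+00 -7.22569711e-01] [0.01993889 0.30822148 0.14543491]
[ 0.93105662 -0.38149383 -1.45433601]
```

```bash
python3 -m creep '{"slide":[[0.3,-0.12,0],[0.6,-0.24,-0.2],[0.931,-0.381,-0.5],[0.931,-0.381,-0.8],[0.931,-0.381,-1],[0.931,-0.381,-1],[0.931,-0.381,-1],[0.931,-0.381,-1]],"twist":[[0,0,0],[0,0,0],[0,0,0],[0,0,0],[0,0,0],[0,0,0],[0,0,0],[0,0,0]],"fingers":[-0.1,-0.1,-0.1,-0.1,-0.1,-0.1,-0.1,-0.1]}'
python3 - <<'E'
from h import *
d=snap("b")
cv2.imwrite("pics/b1.png",cv2.resize(d["side"]["img"][280:440,220:420],None,fx=3.5,fy=3.5,interpolation=2))
cv2.imwrite("pics/b2.png",cv2.resize(d["top"]["img"][180:320,160:280],None,fx=4,fy=4,interpolation=2))
print(telemetry.get_state()["position"])
E
```

```text
clock: 1.6
position: [0.5264, 0.3194, 0.0839]
ee_rot: [0.002, 0.102, 0.995, 0.001]
contact_force: [0.1, -0.4, -0.1]
width: 0.0387
[0.52662147 0.31895248 0.08433942]
```

View pics/b1.png

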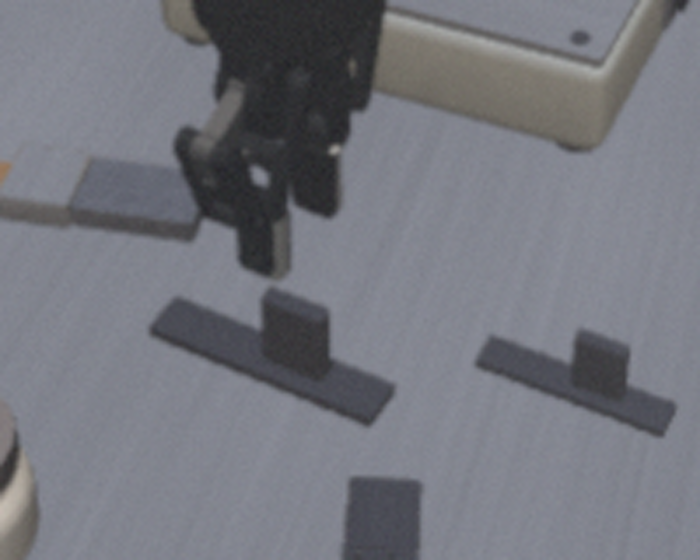

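The fingers sit above and either side of the middle vane, so I'll descend and grip.

```bash
python3 -m creep '{"slide":[[0,0,-0.15],[0,0,-0.3],[0,0,-0.44],[0,0,-0.46],[0,0,-0.46],[0,0,-0.46],[0,0,-0.46],[0,0,-0.46],[0,0,-0.46],[0,0,-0.46],[0,0,-0.46]],"twist":[[0,0,0],[0,0,0],[0,0,0],[0,0,0],[0,0,0],[0,0,0],[0,0,0],[0,0,0],[0,0,0],[0,0,0],[0,0,0]],"fingers":[-0.1,-0.1,-0.1,-0.1,-0.1,-1,-1,-1,-1,-1,-1]}' 40
python3 -m creep '{"slide":[[0,0,0.15],[0,0,0.3],[0,0,0.5],[0,0,0.7],[0,0,0.95],[0,0,1],[0,0,1]],"twist":[[0,0,0],[0,0,0],[0,0,0],[0,0,0],[0,0,0],[0,0,0],[0,0,0]],"fingers":[-1,-1,-1,-1,-1,-1,-1]}'
python3 - <<'E'
from h import *
d=snap("c")
cv2.imwrite("pics/c1.png",cv2.resize(d["side"]["img"][120:440,200:440],None,fx=1.8,fy=1.8,interpolation=2))
print(telemetry.get_state())
E
```

```text
clock: 2.8
position: [0.5267, 0.3178, 0.014]
ee_rot: [0.001, 0.103, 0.995, 0.001]
contact_force: [-0.1, -0.3, 6.0]
width: 0.0093
clock: 3.5
position: [0.5262, 0.3175, 0.1635]
ee_rot: [0.001, 0.103, 0.995, 0.001]
contact_force: [-0.8, 0.3, -2.4]
width: 0.0095
{'clock': 3.6, 'qpos': array([ 4.29701532e-01,  3.78489599e-01,  1.53088642e+00,  9.13461843e-05,
        1.23543936e+00, -9.34413386e-01]), 'qd': array([-0.00169304,  0.0149271 ,  0.01533884, -0.0002059 ,  0.00017956,
       -0.00058712]), 'effort': array([ 1.59443461e-02, -4.91571343e+01, -2.49984491e+01, -9.68153559e-03,
       -7.73701980e-02, -2.83041563e-04]), 'position': array([0.5243851 , 0.31667928, 0.16059578]), 'ee_rot': array([-1.40971132e-03,  1.03171755e-01,  9.94662250e-01, -7.81697234e-04]), 'contact_force': array([-0.32717953, -0.6013249 , -2.41811164]), 'moment': array([-0.00999434,  0.07458152, -0.02228991]), 'width': 0.009343129133789358}
```

View pics/c1.png

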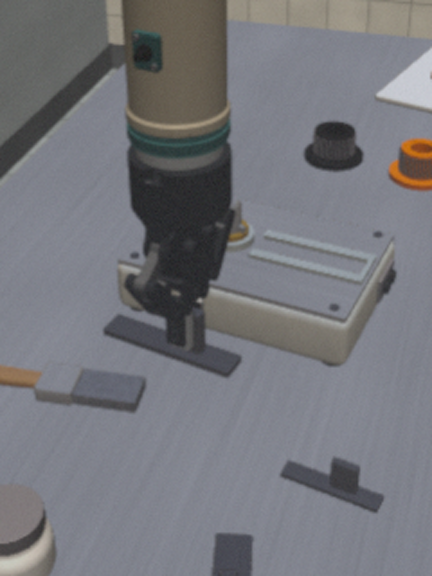

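```bash
python3 -m creep '{"slide":[[-0.05,-0.15,0],[-0.15,-0.4,0],[-0.25,-0.7,0],[-0.35,-0.95,0],[-0.388,-1,0],[-0.388,-1,0]],"twist":[[0,0,0.002],[0,0,0.005],[0,0,0.01],[0,0,0.0103],[0,0,0.0103],[0,0,0.0103]],"fingers":[-1,-1,-1,-1,-1,-1]}'
python3 -m creep '{"slide":[[0,-0.15,0],[0,-0.4,0],[0,-0.7,0],[0,-0.864,0],[0,-0.864,-0.2],[0,-0.864,-0.35],[0,-0.864,-0.35],[0,-0.864,-0.35],[0,-0.864,-0.35]],"twist":[[0,0,0],[0,0,0],[0,0,0],[0,0,0],[0,0,0],[0,0,0],[0,0,0],[0,0,0],[0,0,0]],"fingers":[-1,-1,-1,-1,-1,-1,-1,-1,-1]}'
python3 - <<'E'
from h import *
d=snap("d")
cv2.imwrite("pics/d1.png",cv2.resize(d["side"]["img"][180:320,260:440],None,fx=4,fy=4,interpolation=2))
cv2.imwrite("pics/d2.png",cv2.resize(d["top"]["img"][180:320,280:400],None,fx=4,fy=4,interpolation=2))
print(np.mean([telemetry.get_state()["position"] for _ in range(5)],0))
E
```

```text
clock: 4.2
position: [0.4654, 0.166, 0.1607]
ee_rot: [-0.002, 0.072, 0.997, -0.0]
contact_force: [0.6, 0.8, -1.5]
width: 0.0094
clock: 5.1
position: [0.4688, 0.0382, 0.1106]
ee_rot: [0.001, 0.07, 0.998, 0.0]
contact_force: [-0.4, -0.3, -2.2]
width: 0.0096
[0.46857188 0.03805733 0.11084993]
```

View pics/d1.png

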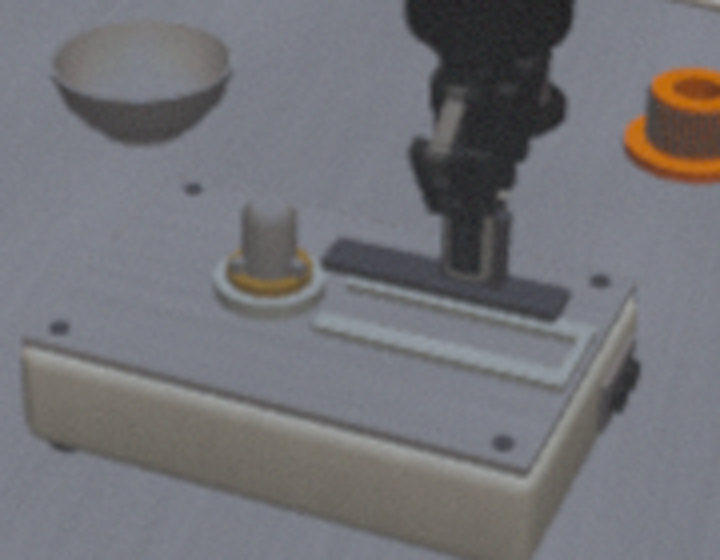

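View pics/d2.png

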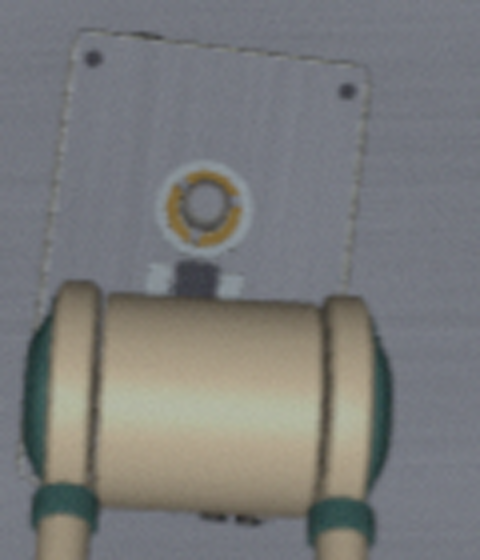

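```bash
python3 - <<'E'
from h import *
d=load("d")
a=np.radians(-8.15);R=np.array([[np.cos(a),-np.sin(a)],[np.sin(a),np.cos(a)]])
c=np.array([.4671,.0372]); zu=.1108-.0125
def pt(x,y,z): return np.r_[c+R@[x,y],z]
Q=[pt(75,12,7),pt(75,-12,7),pt(-45,12,7),pt(-45,-12,7)]
Q=[pt(x/1e3,y/1e3,zu+z/1e3) for x,y,z in[(75,12,7),(75,-12,7),(-45,12,7),(-45,-12,7),(-45,12,0)]]
print("top zoomed",((proj(d["top"],Q)-[280,180])*4).round(0).tolist())
print("side zoomed",((proj(d["side"],Q)-[260,180])*4).round(0).tolist())
Q=[np.r_[c+R@[.106,0],z] for z in(.121,)]+[pt(x/1e3,y/1e3,.076) for x,y in[(-51,15),(-51,-15)]]
print(((proj(d["top"],Q)-[280,180])*4).round(0).tolist(),((proj(d["side"],Q)-[260,180])*4).round(0).tolist())
E
```

```text
top zoomed [[177.0, 256.0], [219.0, 261.0], [150.0, 469.0], [192.0, 474.0], [150.0, 468.0]]
side zoomed [[323.0, 254.0], [342.0, 231.0], [559.0, 309.0], [574.0, 284.0], [558.0, 321.0]]
[[206.0, 201.0], [143.0, 476.0], [195.0, 483.0]] [[275.0, 202.0], [565.0, 367.0], [584.0, 334.0]]
```

```bash
python3 -m creep '{"slide":[[0,0,-0.05],[0,0,-0.1],[0,0,-0.14],[0,0,-0.165],[0,0,-0.18],[0,0,-0.18],[0,0,-0.18]],"twist":[[0,0,0],[0,0,0],[0,0,0],[0,0,0],[0,0,0],[0,0,0],[0,0,0]],"fingers":[-1,-1,-1,-1,-1,-1,-1]}'
python3 - <<'E'
from h import *
d=snap("e")
cv2.imwrite("pics/e1.png",cv2.resize(d["side"]["img"][180:320,260:440],None,fx=4,fy=4,interpolation=2))
print(telemetry.get_state()["contact_force"])
E
```

```text
clock: 5.9
position: [0.4668, 0.0377, 0.084]
ee_rot: [-0.0, 0.071, 0.997, 0.0]
contact_force: [-4.4, 0.9, 10.5]
width: 0.0095
[-4.86236478  0.6427756   9.90515866]
```

View pics/e1.png

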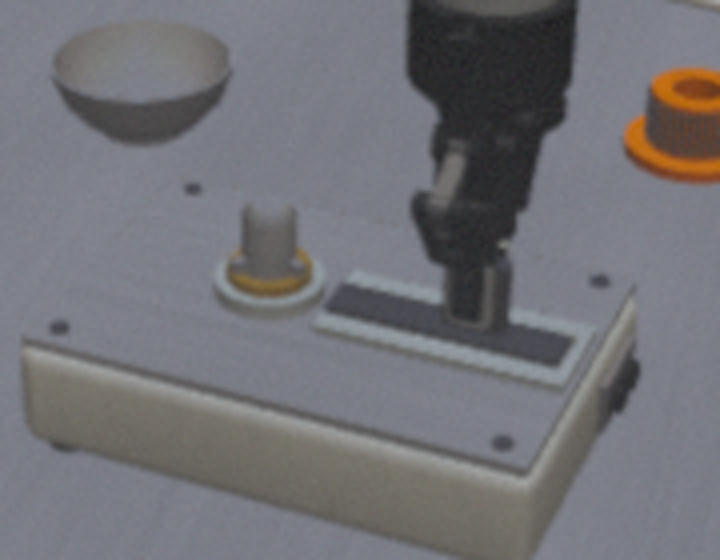

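The arm is in the slot between the rails, with about 10 N of contact, so I'll let go and rise.

```bash
python3 -m creep '{"slide":[[0,0,0],[0,0,0],[0,0,0],[0,0,0],[0,0,0],[0,0,0.2],[0,0,0.45],[0,0,0.7],[0,0,0.9],[0,0,1],[0,0,1]],"twist":[[0,0,0],[0,0,0],[0,0,0],[0,0,0],[0,0,0],[0,0,0],[0,0,0],[0,0,0],[0,0,0],[0,0,0],[0,0,0]],"fingers":[-0.3,-0.3,-0.3,-0.3,-0.3,-0.3,-0.3,-0.3,-0.3,-0.3,-0.3]}'
python3 - <<'E'
from h import *
d=snap("f")
cv2.imwrite("pics/f1.png",cv2.resize(d["side"]["img"][180:320,260:440],None,fx=4,fy=4,interpolation=2))
print(telemetry.get_state()["qpos"])
E
```

```text
clock: 7.1
position: [0.469, 0.0375, 0.2352]
ee_rot: [0.003, 0.071, 0.997, 0.0]
contact_force: [-0.2, 0.8, -0.0]
width: 0.0297
[-6.82345747e-02  1.14202148e-01  1.71408268e+00  1.16188367e-04
  1.31394824e+00 -1.49713961e+00]
```

View pics/f1.png

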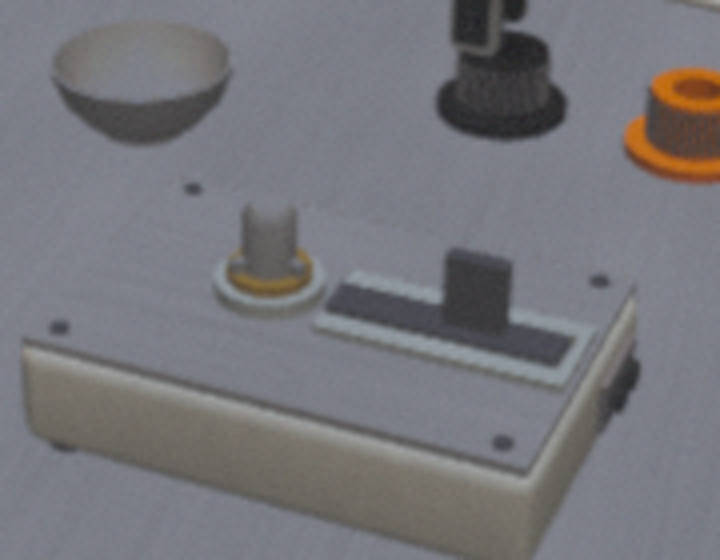

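```bash
python3 -m creep '{"slide":[[0.05,-0.2,0],[0.15,-0.5,0],[0.25,-0.8,0],[0.346,-1,0],[0.346,-1,0]],"twist":[[0,0,-0.02],[0,0,-0.04],[0,0,-0.06],[0,0,-0.08],[0,0,-0.1025]],"fingers":[0.83,0.83,0.83,0.83,0.83]}'
python3 -m creep '{"slide":[[0,-0.2,0],[0,-0.5,0],[0,-0.8,0],[0,-1,0],[0,-1,0]],"twist":[[0,0,0],[0,0,0],[0,0,0],[0,0,0],[0,0,0]],"fingers":[0.83,0.83,0.83,0.83,0.83]}'
python3 -m creep '{"slide":[[0,-0.2,0],[0,-0.458,-0.1],[0,-0.458,-0.4],[0,-0.458,-0.7],[0,-0.458,-0.9],[0,-0.458,-1],[0,-0.458,-1],[0,-0.458,-1]],"twist":[[0,0,0],[0,0,0],[0,0,0],[0,0,0],[0,0,0],[0,0,0],[0,0,0],[0,0,0]],"fingers":[0.83,0.83,0.83,0.83,0.83,0.83,0.83,0.83]}'
python3 - <<'E'
from h import *
d=snap("g")
cv2.imwrite("pics/g1.png",cv2.resize(d["side"]["img"][130:250,310:490],None,fx=4,fy=4,interpolation=2))
print(telemetry.get_state()["qpos"])
E
```

```text
clock: 7.7
position: [0.5204, -0.1164, 0.2303]
ee_rot: [-0.001, 0.387, 0.922, -0.001]
contact_force: [-0.2, -0.0, -0.5]
width: 0.0783
clock: 8.2
position: [0.5185, -0.2661, 0.2301]
ee_rot: [-0.002, 0.385, 0.923, -0.001]
contact_force: [0.3, -0.0, -0.4]
width: 0.0778
clock: 9.0
position: [0.519, -0.3302, 0.0821]
ee_rot: [-0.001, 0.383, 0.924, 0.0]
contact_force: [0.0, -0.0, -0.3]
width: 0.0782
[-6.80016147e-01  4.47345026e-01  1.62754091e+00  2.65092837e-04
  1.06501502e+00 -1.46529695e+00]
```

View pics/g1.png

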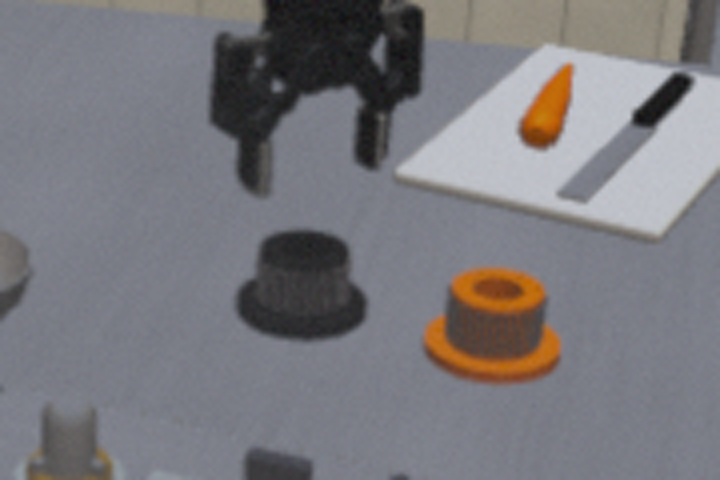

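View pics/g_top.png

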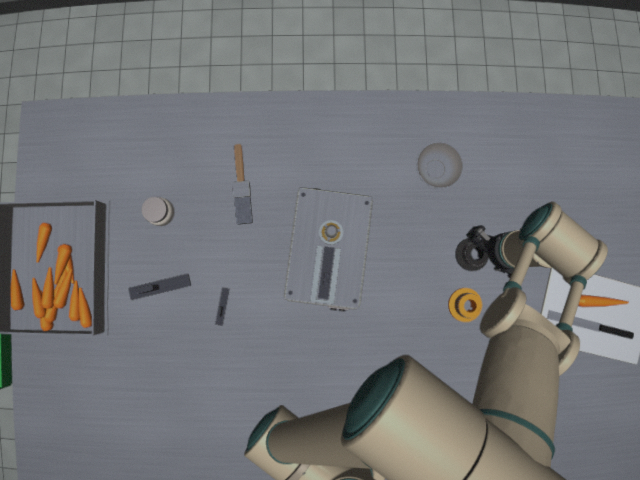

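```bash
python3 - <<'E'
from h import *
d=load("a");o=d["top"];g=load("g")
print(proj(o,[[.519,-.331,.044],[.519,-.331,.0],[.519,-.3302,.082]]),proj(d["side"],[[.519,-.331,.044],[.519,-.331,0]]), o["cx"],o["cy"])
P=cloud(o);print(P[254,460:486].round(3).tolist())
cv2.imwrite("pics/g2.png",cv2.resize(np.hstack([o["img"][220:290,430:530],g["top"]["img"][220:290,430:530]]),None,fx=4,fy=4,interpolation=2))
E
```

```text
[[476.69060833 253.13894606]
 [470.74961625 253.91389111]
 [481.85844571 252.42629518]] [[386.92381784 192.17937889]
 [386.021373   207.35706418]] 320.1477588499782 236.42573828946811
[[0.519, -0.301, 0.008], [0.519, -0.301, 0.015], [0.518, -0.302, 0.02], [0.518, -0.301, 0.03], [0.518, -0.303, 0.034], [0.518, -0.304, 0.036], [0.517, -0.304, 0.045], [0.517, -0.307, 0.044], [0.517, -0.31, 0.041], [0.517, -0.311, 0.047], [0.517, -0.314, 0.046], [0.517, -0.317, 0.042], [0.519, -0.334, 0.002], [0.519, -0.336, 0.001], [0.519, -0.338, 0.003], [0.519, -0.341, 0.001], [0.519, -0.345, -0.002], [0.518, -0.346, 0.004], [0.518, -0.346, 0.011], [0.518, -0.347, 0.015], [0.518, -0.347, 0.023], [0.517, -0.348, 0.027], [0.517, -0.347, 0.037], [0.517, -0.347, 0.042], [0.517, -0.351, 0.039], [0.517, -0.353, 0.041]]
```

View pics/g2.png

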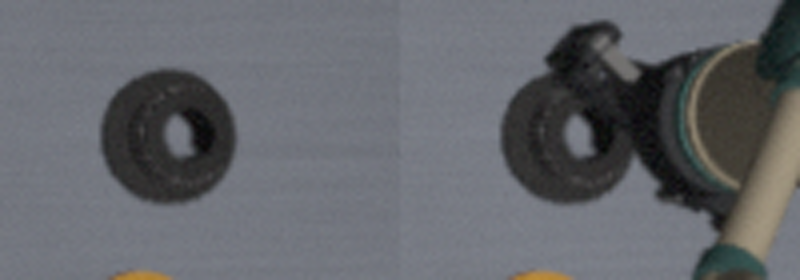

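```bash
python3 -m creep '{"slide":[[0,0,-0.15],[0,0,-0.3],[0,0,-0.42],[0,0,-0.48],[0,0,-0.48],[0,0,-0.48],[0,0,-0.48],[0,0,-0.48],[0,0,-0.48],[0,0,-0.48],[0,0,-0.48]],"twist":[[0,0,0],[0,0,0],[0,0,0],[0,0,0],[0,0,0],[0,0,0],[0,0,0],[0,0,0],[0,0,0],[0,0,0],[0,0,0]],"fingers":[0.83,0.83,0.83,0.83,0.83,-1,-1,-1,-1,-1,-1]}' 20
```

```text
clock: 10.2
position: [0.5204, -0.3316, 0.0124]
ee_rot: [0.002, 0.383, 0.924, -0.0]
contact_force: [-0.7, 1.2, 7.0]
width: 0.0587
```

```bash
python3 -m creep '{"slide":[[0,0,0],[0,0,0],[0,0,0],[0,0,0],[0,0,0],[0,0,0],[0,0,0],[0,0,0],[0,0,0],[0,0,0],[0,0,0],[0,0,0],[0,0,0],[0,0,0],[0,0,0],[0,0,0],[0,0,0],[0,0,0]],"twist":[[0,0,0],[0,0,0],[0,0,0],[0,0,-0.022],[0,0,-0.044],[0,0,-0.066],[0,0,-0.088],[0,0,-0.11],[0,0,-0.132],[0,0,-0.154],[0,0,-0.176],[0,0,-0.198],[0,0,-0.22],[0,0,-0.24],[0,0,-0.25],[0,0,-0.25],[0,0,-0.25],[0,0,-0.25]],"fingers":[0.8,0.8,0.8,0.8,0.8,0.8,0.8,0.8,0.8,0.8,0.8,0.8,0.8,0.8,0.8,0.8,0.8,0.8]}'
python3 -m creep '{"slide":[[0,0,0],[0,0,0],[0,0,0],[0,0,0],[0,0,0],[0,0,0],[0,0,0]],"twist":[[0,0,0],[0,0,0],[0,0,0],[0,0,0],[0,0,0],[0,0,0],[0,0,0]],"fingers":[-1,-1,-1,-1,-1,-1,-1]}' 80
python3 -m creep '{"slide":[[0,0,0.1],[0,0,0.3],[0,0,0.5],[0,0,0.7],[0,0,0.9],[0,0,1],[0,0,1]],"twist":[[0,0,0],[0,0,0],[0,0,0],[0,0,0],[0,0,0],[0,0,0],[0,0,0]],"fingers":[-1,-1,-1,-1,-1,-1,-1]}'
python3 - <<'E'
from h import *
d=snap("i")
cv2.imwrite("pics/i1.png",cv2.resize(d["side"]["img"][100:250,310:490],None,fx=4,fy=4,interpolation=2))
s=telemetry.get_state();print(s["qpos"],s["position"])
E
```

```text
clock: 12.0
position: [0.5192, -0.3311, 0.0107]
ee_rot: [-0.0, 0.924, 0.383, -0.0]
contact_force: [-0.5, 0.4, 0.4]
width: 0.0765
clock: 12.7
position: [0.52, -0.3317, 0.0117]
ee_rot: [0.001, 0.924, 0.383, 0.001]
contact_force: [0.9, -0.5, 5.9]
width: 0.0574
clock: 13.4
position: [0.5201, -0.3317, 0.1627]
ee_rot: [0.002, 0.924, 0.383, 0.001]
contact_force: [0.6, -0.6, -1.9]
width: 0.0573
[-6.80425023e-01  3.81889763e-01  1.52782756e+00  8.70844008e-06
  1.23396435e+00  1.05437177e-01] [ 0.51857797 -0.33043199  0.15967143]
```

View pics/i1.png

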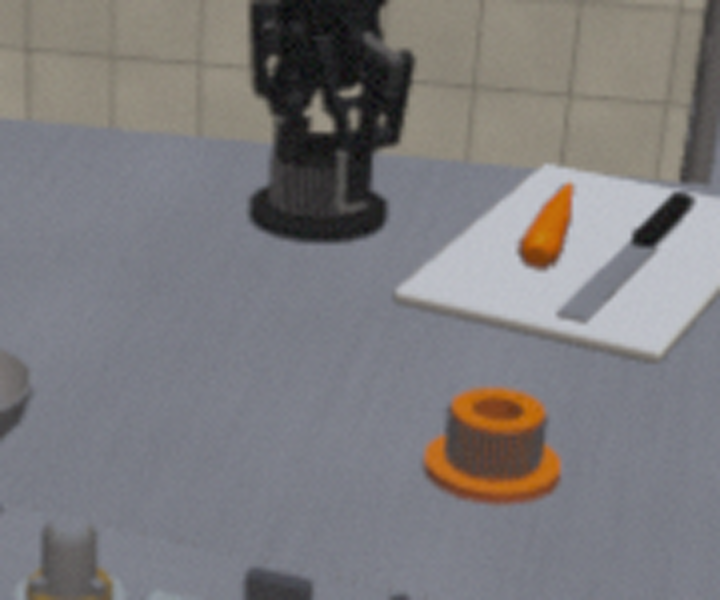

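```bash
python3 -m creep '{"slide":[[0.05,0.15,0],[0.1,0.35,0],[0.2,0.6,0],[0.3,0.85,0],[0.353,1,0],[0.353,1,0]],"twist":[[0,0,0],[0,0,0],[0,0,0],[0,0,0],[0,0,0],[0,0,0]],"fingers":[-1,-1,-1,-1,-1,-1]}'
python3 -m creep '{"slide":[[0,0.15,0],[0,0.4,0],[0,0.7,0],[0,0.95,0],[0,1,0],[0,1,0]],"twist":[[0,0,0],[0,0,0],[0,0,0],[0,0,0],[0,0,0],[0,0,0]],"fingers":[-1,-1,-1,-1,-1,-1]}'
python3 -m creep '{"slide":[[0,0.1,0],[0,0.25,0],[0,0.358,0],[0,0.358,0],[0,0.358,0],[0,0.358,0]],"twist":[[0,0,0],[0,0,0],[0,0,0],[0,0,0],[0,0,0],[0,0,0]],"fingers":[-1,-1,-1,-1,-1,-1]}'
python3 - <<'E'
from h import *
d=snap("j")
cv2.imwrite("pics/j1.png",cv2.resize(d["side"]["img"][160:320,240:440],None,fx=4,fy=3.75,interpolation=2))
cv2.imwrite("pics/j2.png",cv2.resize(d["top"]["img"][180:320,270:410],None,fx=4,fy=4,interpolation=2))
s=telemetry.get_state();print(s["qpos"],s["position"],s["contact_force"])
E
```

```text
clock: 14.1
position: [0.5717, -0.177, 0.1584]
ee_rot: [-0.002, 0.923, 0.384, -0.001]
contact_force: [0.3, -0.3, -2.2]
width: 0.0572
clock: 14.7
position: [0.5713, -0.0304, 0.1594]
ee_rot: [-0.0, 0.924, 0.383, -0.001]
contact_force: [1.2, -0.5, -2.4]
width: 0.0575
clock: 15.3
position: [0.5724, 0.0218, 0.1608]
ee_rot: [0.0, 0.924, 0.382, -0.0]
contact_force: [0.3, -0.3, -2.2]
width: 0.0572
[-8.30005638e-02  3.20060172e-01  1.62247992e+00 -5.77793869e-04
  1.19897000e+00  7.04023076e-01] [0.57232593 0.02183009 0.16078664] [-0.06043421 -0.24440179 -1.91803247]
```

View pics/j1.png

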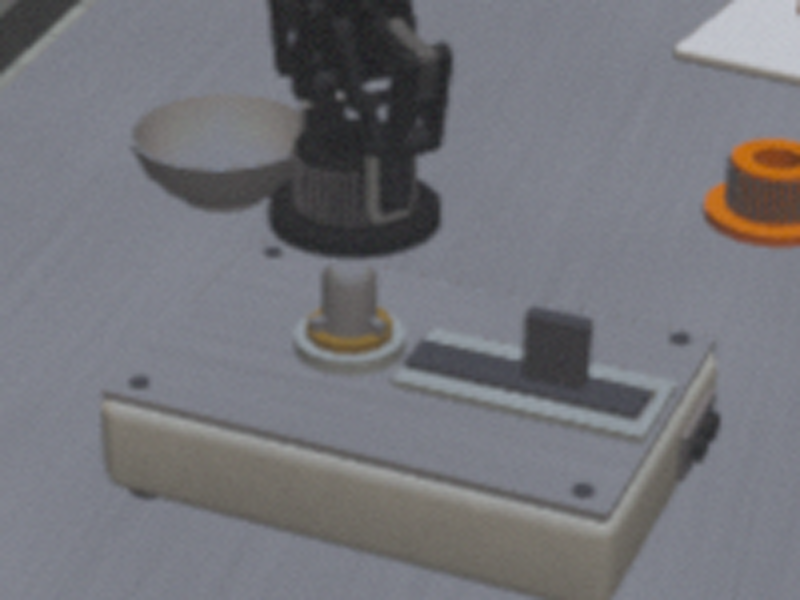

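View pics/j2.png

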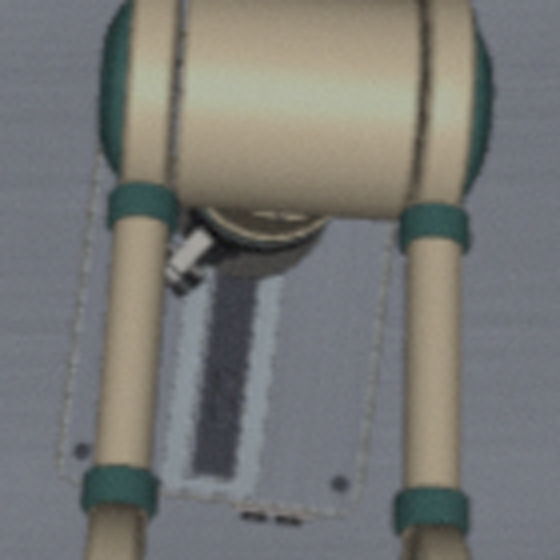

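```bash
python3 - <<'E'
from h import *
o=load("j")["side"]
print((proj(o,[[.572,.0222,z] for z in(.079,.1,.121,.152,.156)])-[240,160])*[4,3.75])
t=np.linspace(0,2*np.pi,200)
for z in(.150,):
    q=(proj(o,np.c_[.572+.042*np.cos(t),.0222+.042*np.sin(t),0*t+z])-[240,160])*[4,3.75];print("flange bottom",q.min(0),q.max(0))
q=(proj(o,np.c_[.572+.028*np.cos(t),.0222+.028*np.sin(t),0*t+.079])-[240,160])*[4,3.75];print("boss",q.min(0),q.max(0))
g=cv2.cvtColor(o["img"],cv2.COLOR_BGR2GRAY)
print(g[212,300:356].tolist()); print(g[215,300:356].tolist());print(g[239,315:342].tolist())
I=o["img"][:,:,:].astype(int); print((g[248,308:346]).tolist())
E
```

```text
[[355.09981356 331.40398078]
 [354.98741345 298.06495884]
 [354.87186365 264.03524791]
 [354.69527971 212.49605578]
 [354.67195503 205.72958968]]
flange bottom [268.47994638 177.9579984 ] [441.09290282 256.49261092]
boss [299.58837967 304.18552712] [410.68101764 359.85661611]
[70, 70, 71, 72, 72, 75, 82, 68, 51, 49, 51, 52, 52, 63, 70, 70, 62, 69, 62, 65, 58, 64, 58, 55, 59, 58, 61, 57, 59, 58, 56, 66, 80, 91, 74, 53, 44, 48, 47, 49, 46, 48, 58, 64, 58, 42, 46, 47, 51, 76, 110, 124, 125, 124, 123, 126]
[89, 97, 105, 118, 124, 125, 109, 76, 55, 46, 49, 44, 51, 52, 63, 66, 64, 68, 62, 60, 65, 62, 59, 54, 59, 56, 61, 60, 60, 53, 56, 67, 84, 87, 75, 54, 43, 45, 45, 52, 53, 55, 61, 56, 52, 49, 45, 43, 50, 57, 104, 124, 126, 127, 127, 127]
[129, 131, 128, 130, 128, 103, 83, 85, 90, 93, 95, 99, 97, 100, 98, 97, 93, 90, 91, 115, 130, 132, 128, 131, 131, 131, 130]
[129, 128, 126, 129, 128, 140, 147, 146, 118, 93, 93, 97, 100, 95, 89, 89, 93, 92, 95, 93, 94, 93, 89, 89, 90, 88, 84, 88, 91, 100, 132, 148, 147, 138, 129, 127, 128, 127]
```

The side view shows the spindle about 1 px left of the held collar's axis, so I'll shift +x about 1.5 mm and lower it onto the spindle, watching force.

```bash
python3 -m creep '{"slide":[[0.01,0.003,-0.05],[0.01,0.003,-0.1],[0.01,0.003,-0.15],[0.01,0.003,-0.19],[0.01,0.003,-0.22],[0.01,0.003,-0.25],[0.01,0.003,-0.25],[0.01,0.003,-0.25]],"twist":[[0,0,0],[0,0,0],[0,0,0],[0,0,0],[0,0,0],[0,0,0],[0,0,0],[0,0,0]],"fingers":[-1,-1,-1,-1,-1,-1,-1,-1]}'
python3 - <<'E'
from h import *
d=snap("k")
cv2.imwrite("pics/k1.png",cv2.resize(d["side"]["img"][160:320,240:440],None,fx=4,fy=3.75,interpolation=2))
s=telemetry.get_state();print(s["position"],s["contact_force"],s["moment"])
E
```

```text
clock: 16.2
position: [0.5739, 0.0231, 0.1233]
ee_rot: [0.0, 0.924, 0.382, 0.0]
contact_force: [0.3, 0.1, -2.2]
width: 0.0571
[0.57405136 0.02310646 0.12364836] [-0.45741043 -0.33243547 -3.23200302] [ 0.00527782 -0.03458607 -0.0130546 ]
```

View pics/k1.png

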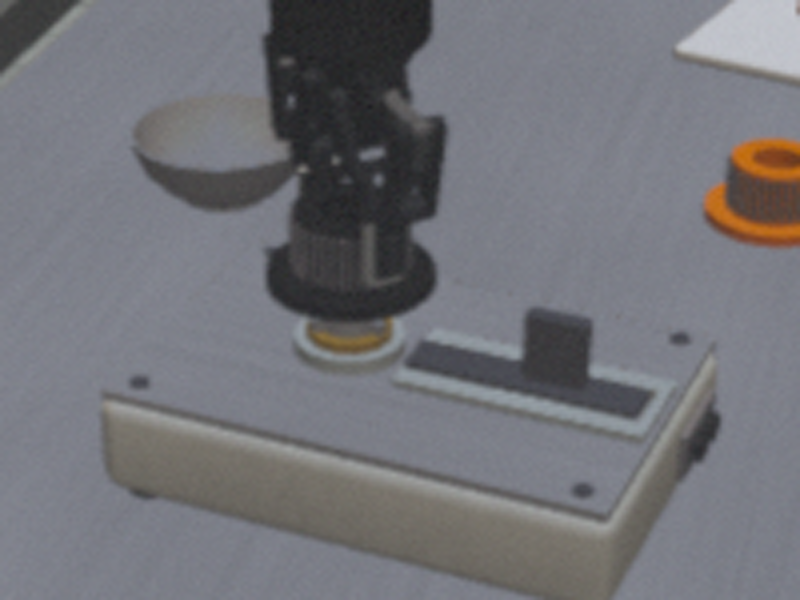

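```bash
python3 -m creep '{"slide":[[0,0,-0.04],[0,0,-0.08],[0,0,-0.11],[0,0,-0.13],[0,0,-0.14],[0,0,-0.14],[0,0,-0.14]],"twist":[[0,0,0],[0,0,0],[0,0,0],[0,0,0],[0,0,0],[0,0,0],[0,0,0]],"fingers":[-1,-1,-1,-1,-1,-1,-1]}'
python3 - <<'E'
from h import *
s=telemetry.get_state();print(s["position"],s["contact_force"],s["moment"],s["qpos"])
E
```

```text
clock: 17.0
position: [0.5733, 0.0232, 0.1041]
ee_rot: [0.0, 0.924, 0.382, -0.0]
contact_force: [-4.5, 1.6, 9.5]
width: 0.0574
[0.57329611 0.0231652  0.1041057 ] [-4.48311043  1.60290454  9.47999192] [ 0.01661094  0.7012174  -0.04578854] [-8.07895948e-02  3.72016711e-01  1.69856923e+00 -1.38690934e-04
  1.07095835e+00  7.05118006e-01]
```

```bash
python3 -m creep '{"slide":[[-0.003,0,-0.005],[-0.003,0,-0.005],[-0.003,0,-0.005],[-0.003,0,-0.005],[-0.003,0,-0.005],[-0.003,0,-0.005],[-0.003,0,-0.005],[-0.003,0,-0.005],[-0.003,0,-0.005]],"twist":[[0,0,0.008],[0,0,0.016],[0,0,0.024],[0,0,0.032],[0,0,0.04],[0,0,0.048],[0,0,0.056],[0,0,0.064],[0,0,0.072]],"fingers":[-1,-1,-1,-1,-1,-1,-1,-1,-1]}'
python3 - <<'E'
from h import *
s=telemetry.get_state();print(s["position"],s["contact_force"],s["moment"])
E
```

```text
clock: 17.9
position: [0.5756, 0.023, 0.1041]
ee_rot: [0.002, 0.814, 0.581, 0.002]
contact_force: [0.1, -0.4, 9.9]
width: 0.057
[0.57559636 0.0230109  0.10411023] [ 0.07722531 -0.42765992  9.94888567] [ 0.03405862  0.03859902 -0.09456108]
```

Still riding on the lugs, and side forces are near zero. I'll keep turning.

```bash
python3 -m creep '{"slide":[[0,0,0],[0,0,0],[0,0,0],[0,0,0],[0,0,0],[0,0,0],[0,0,0],[0,0,0],[0,0,0]],"twist":[[0,0,0.008],[0,0,0.016],[0,0,0.024],[0,0,0.032],[0,0,0.04],[0,0,0.048],[0,0,0.056],[0,0,0.064],[0,0,0.072]],"fingers":[-1,-1,-1,-1,-1,-1,-1,-1,-1]}'
python3 - <<'E'
from h import *
s=telemetry.get_state();print(s["position"],s["contact_force"],s["moment"])
E
```

```text
clock: 18.8
position: [0.5737, 0.023, 0.1015]
ee_rot: [0.0, 0.663, 0.749, 0.0]
contact_force: [0.7, -0.6, -1.5]
width: 0.0574
[0.5736653  0.02299675 0.10149759] [ 0.73560316 -0.55118857 -1.45350388] [-0.0531775  -0.14130938 -0.01699138]
```

The collar dropped onto the lugs' line: z fell 2.6 mm and the upward force is gone. Pushing down now.

```bash
python3 -m creep '{"slide":[[0,0,-0.015],[0,0,-0.03],[0,0,-0.045],[0,0,-0.06],[0,0,-0.06]],"twist":[[0,0,0],[0,0,0],[0,0,0],[0,0,0],[0,0,0]],"fingers":[-1,-1,-1,-1,-1]}'
python3 - <<'E'
from h import *
s=telemetry.get_state();print(s["position"],s["contact_force"],s["moment"])
E
```

```text
clock: 19.3
position: [0.574, 0.0231, 0.0931]
ee_rot: [0.001, 0.664, 0.748, 0.001]
contact_force: [0.9, -0.2, 3.3]
width: 0.0571
[0.57397154 0.02306554 0.09306568] [ 0.94772201 -0.19845293  3.32015074] [ 0.03037734 -0.11498022 -0.05350333]
```

```bash
python3 -m creep '{"slide":[[0,0,-0.01],[0,0,-0.02],[0,0,-0.03],[0,0,-0.035],[0,0,-0.035],[0,0,-0.035]],"twist":[[0,0,0],[0,0,0],[0,0,0],[0,0,0],[0,0,0],[0,0,0]],"fingers":[-1,-1,-1,-1,-1,-1]}' 100
python3 - <<'E'
from h import *
d=snap("m")
cv2.imwrite("pics/m1.png",cv2.resize(d["side"]["img"][160:320,240:440],None,fx=4,fy=3.75,interpolation=2))
s=telemetry.get_state();print(s["position"],s["contact_force"],s["moment"])
E
```

```text
clock: 19.9
position: [0.574, 0.0231, 0.0908]
ee_rot: [0.001, 0.664, 0.748, 0.001]
contact_force: [-3.1, 0.4, 21.4]
width: 0.0573
[0.57399443 0.02308116 0.09081227] [-3.50112579  0.35062939 20.85562333] [ 0.04244109  0.8328839  -0.04234593]
```

View pics/m1.png

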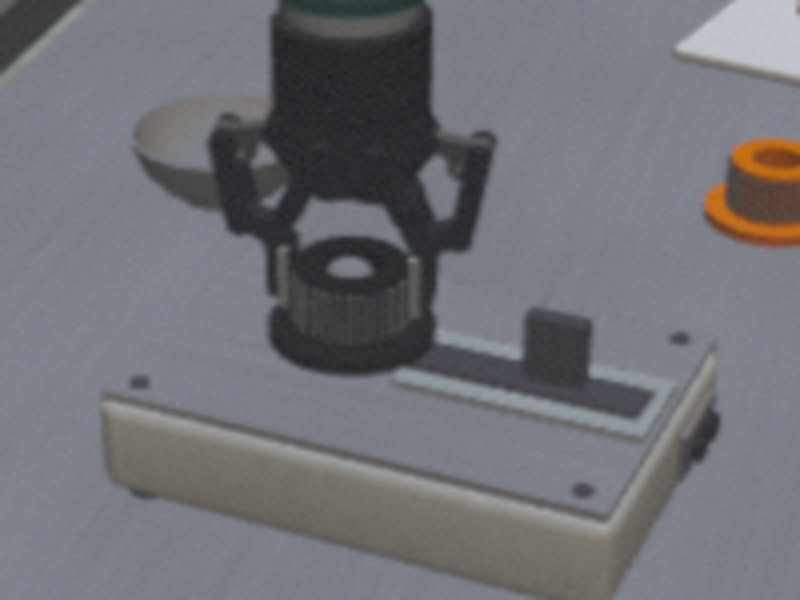

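```bash
python3 - <<'E'
from h import *
d=load("m");a=np.radians(-8.15)
Ps=cloud(d["side"]);H=Ps[235:268,365:395];k=H[...,2]>.1;q=H[k];print("vane",len(q),q.mean(0),cv2.minAreaRect(q[:,:2].astype(np.float32)),np.percentile(q[:,2],95))
H=Ps[220:262,300:352].reshape(-1,3);k=np.isfinite(H[:,2])&(np.hypot(H[:,0]-.574,H[:,1]-.023)<.029)
h=H[k][:,2];print("collar top z",np.percentile(h,[50,80,95]))
f=load("f")["top"];P=cloud(f);H=P[245:305,305:350];k=(H[...,2]>.1)&(H[...,2]<.13);q=H[k];print("top vane",len(q),q.mean(0) if len(q) else 0)
for p in ([q[:,:2].mean(0)] if len(q) else []):
    v=p-[.4671,.0372];print("slot frame",v@[np.cos(a),np.sin(a)],v@[-np.sin(a),np.cos(a)])
s=telemetry.get_state();print(s["contact_force"],s["qd"].round(4),s["clock"])
E
```

```text
vane 168 [0.4668019  0.04229996 0.11044253] ((0.4676114618778229, 0.04104330390691757), (0.012578543275594711, 0.031549371778964996), 81.37969207763672) 0.11835840192879028
collar top z [0.12145137 0.12316346 0.12416559]
top vane 0 0
[-3.50112579  0.35062939 20.85562333] [ 0.0023 -0.0008  0.     -0.0008  0.0005 -0.0011] 20.0
```

```bash
python3 - <<'E'
from rig import order
print(order.sign_off())
E
```

```text
the job is handed in; nothing more can be done
None
```

The machine is back together and the job is handed in, with the gripper still holding the collar down (clock about 20 s).

- **Sweep arm:** I laid the middle-sized arm in the slot, longer end towards the spindle, let go and backed off. This was before I fetched the collar.
- **Collar:** I gripped the black collar twice, at right angles, to centre it, then lowered it until it rode on the lugs. I turned it until it dropped, somewhere in the 26–52° part of the turn, and pushed it home.

**Last checks:**
- **Collar height:** depth puts the collar top at about z = 0.123 m, against 0.123 m expected. The TCP was at 0.0908 m, against about 0.0905 m worked out for home.
- **Push:** about 21 N upward on the tool, well over the 8.5 N spring, so the collar is on its hard stop. The arm was at rest and gripping at 100 N.
- **Sweep arm position:** the side view shows it lying between its rails. The depth-measured vane centre is within 1 mm along the slot but reads about 4 mm across. I put that down to the camera seeing mostly the near face, since the rails allow only 3 mm.
- **Bystanders:** I never touched the bowl, brush or tub. I did not measure their final positions.

**Disagreement:** the top and side cameras differed by about 1.5–2 mm on where the spindle is. I moved the collar towards the side camera's reading, then 0.5 mm back. It went on with no side force, and turned with almost none after that half-millimetre correction.

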